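# Put the mill balls away in the yellow tilt-out bin

## Task

Pull the yellow-fronted tilt-out bin open to its stop, then tip the three white porcelain mill balls out of the aluminium scoop into it. Set the empty scoop back upright on the table and leave the yellow bin open; leave the blue bin alone.

Things in the scene. Friction and masses are not known exactly. Their poses are not given: they have to be found in the camera images.
- yellow_bin (a joint): tilt of the yellow-fronted bin in rad: 0 shut, 0.7 at its stop, the top of the front coming out towards the robot (may start up to 0.12 ajar). The hinge is stiff (0.3 N m, about 2 N at the handle) and stays where it is left. The bin sits in a fixed plywood cabinet 180 deep, 200 wide and 230 mm high; a band on the cabinet's top and a patch on its back are yellow too.
- yellow_bin_hinge (a point): the hinge line's middle, at the foot of the yellow bin's front, 20 mm above the table; moves with the bin. Axes of the bin: y runs along the hinge, and with the bin shut z is up and x points into the cabinet, away from the robot. All bin offsets below are in this frame, so they tilt with it. The front panel is 12 mm thick (x -12 to 0) and 185 mm high; the cabinet's front is in the plane x = 0 with the bin shut.
- yellow_bin_handle (a point): middle of the pull bar of the yellow bin: a horizontal steel bar 10 mm thick and 100 mm long along y, at (-57, 0, 195) mm from the hinge, 45 mm in front of the panel and 10 mm higher than the panel's top edge, held at its two ends; can be pinched or hooked from above. Shut, it is 215 mm above the table; at the stop about 132 mm, and 125 mm nearer the robot. Same axes as the hinge point.
- yellow_bin_mouth (a point): middle of the mouth of the yellow bin, at (44, 0, 168) mm from the hinge, same axes. With the bin at its stop the mouth looks up, about 75 mm in front of the cabinet and 176 mm above the table; it is 100 mm front to back and 162 mm wide inside, with 4 mm walls; its front edge (panel top) is then 154 mm and its back edge 199 mm above the table. The pocket is grey, 150 mm deep.
- blue_bin (a joint): tilt of the blue-fronted bin, same build and meaning, in a like cabinet with blue marks; to be left alone. The two cabinets stand side by side, middles at least 240 mm apart, may change places and are each turned by up to 0.12 rad. The table in front of them, towards the robot, is clear.
- scoop: aluminium scoop with a wooden handle over it, 0.2 to 0.33 kg, standing on the table; origin under its middle, z up, x towards its open nose. Trough 53 mm wide inside, from x = -50 (back wall, 52 mm high) to the nose at x = +55 mm, 30 mm above the underside; side walls 42 mm high, 60 mm over them. The floor rises 0.21 rad (12 degrees) towards the nose, so the balls stay at the back until the nose is tipped down by more than that; 0.6 to 0.8 rad empties it.
- scoop_grip (a point): point to grip on the scoop's handle: at (-10, 0, 82) mm from the scoop's origin, same axes, near the centre of mass in plan. The handle is a bar 16 mm wide (y), 24 mm high (z 70 to 94) and 96 mm long (x -66 to 30), joined to the back wall, free on both sides.
- ball1: one of three loose white porcelain mill balls, 24 mm across, 18 g, lying at the back of the scoop at the start; origin at the ball's centre (its axes mean nothing)
- ball2: one of three loose white porcelain mill balls, 24 mm across, 18 g, lying at the back of the scoop at the start; origin at the ball's centre (its axes mean nothing)
- ball3: one of three loose white porcelain mill balls, 24 mm across, 18 g, lying at the back of the scoop at the start; origin at the ball's centre (its axes mean nothing)
Mind the look-alikes: they are no part of the job. What is shaped like the scoop but purple or red is not meant.

How it is judged (in metres and radians):
On the way, in this order (a step that is already met when the one before it is completed fails the run):
1. the yellow bin is pulled open to its stop (value of joint yellow_bin above 0.6 rad), for 0.2 s.
2. the scoop is tipped above the open yellow bin (value of joint yellow_bin above 0.6 rad and angle between scoop's own z axis and vertical above 0.2 rad and height (world z) of scoop above 0.12 m and horizontal distance between scoop and yellow_bin_mouth below 0.22 m).
3. all three balls are in the yellow bin (x of ball1 in the frame of yellow_bin_mouth between -0.05 and 0.06 m and y of ball1 in the frame of yellow_bin_mouth between -0.085 and 0.085 m and z of ball1 in the frame of yellow_bin_mouth between -0.175 and -0.005 m and x of ball2 in the frame of yellow_bin_mouth between -0.05 and 0.06 m and y of ball2 in the frame of yellow_bin_mouth between -0.085 and 0.085 m and z of ball2 in the frame of yellow_bin_mouth between -0.175 and -0.005 m and x of ball3 in the frame of yellow_bin_mouth between -0.05 and 0.06 m and y of ball3 in the frame of yellow_bin_mouth between -0.085 and 0.085 m and z of ball3 in the frame of yellow_bin_mouth between -0.175 and -0.005 m), for 0.2 s.
At the end, for the whole second after the job is handed in: The yellow bin is open at its stop (at least 0.6 of 0.7 rad), all three white balls lie still inside its pocket, and the scoop stands upright on the table (within 10 degrees, underside within 15 mm of the table), at rest (all of step 3 and value of joint yellow_bin above 0.6 rad and linear speed of each of ball1, ball2, ball3 below 0.05 m/s and height (world z) of scoop below 0.015 m and angle between scoop's own z axis and vertical below 0.17 rad and linear speed of scoop below 0.03 m/s); the robot touches nothing.
It fails at once if the blue bin is pulled out (beyond 0.25 rad) (value of joint blue_bin above 0.25 rad).
It also fails if it takes over 64 s, if anything falls off the work surface, if the arm or the gripper's body presses on something with over 40 N, if the wrist force passes 120 N, or if a joint passes its speed limit or range.

## Robot

A 6-joint arm with a two-finger parallel gripper is mounted at the origin on the work surface. World frame = base frame: x ahead of the robot, y to its left, z up, the work surface at z = 0. Lengths are in m, angles in degrees, forces in N, time in s.
With the tool pointing down it reaches from about 0.35 to 0.875 m from the base axis. Payload 4.2 kg.
Tool frame: the origin (TCP) lies midway between the tips of the shut fingers; the grasp point (between the pads) lies 19 mm behind it; z points along the fingers, y is the direction in which the jaws open and shut (so a half turn about z gives the same grasp; the last joint's range is limited). The gripper opens to 87 mm and grips with 3 to 60 N. Pads are 19 mm wide; open, the fingers measure 117 mm over their backs; the gripper's body (75 mm by 190 mm) begins 51 mm behind the grasp point.
Start: joints at [86.265, 22.042, 0.453, 0, -68.411, -14.817], TCP at [0.199, 0.593, 0.223] pointing down, gripper open.
Joint ranges: [-179.83, 179.83], [-69.29, 118.12], [-61.27, 80.66], [-181.25, 117.63], [-171.15, -9.14], [-177.46, 177.46]. Speed limits (degrees/s): [159.86, 159.86, 180, 180, 180, 180].

## Interface

Orientations are given as a 3x3 rotation matrix whose columns are the frame's x, y, z axes.
In Python, from station import sense, capture, get_calibration, finish_job, spot_in, spot_point gives the robot as it stands.
- The arm moves only by the shell command python3 -m inch 'ROWS'. ROWS is JSON, a list of rows, each an object with "fingers": the finger opening in cm, from 0 to 8.7; "delta_pos": the shift along the tool's x, y, z in cm, a list of three; "spin": the turn about the tool's z in degrees. In form: [{"fingers": fingers, "delta_pos": [dx, dy, dz], "spin": spin}, ...]. A call has 1 to 20 rows; each row is the pose to reach, as a shift and turn from the pose commanded when the call began, along the tool's axes at that moment; what a row does not reach only later rows make up. A row lasts 1/10 s, in which the tool goes at most 50 mm and 8.59 degrees, less where a joint would pass 70% of its speed; a pose out of reach is approached as far as the arm can. A call with a gripper value outside its range is refused whole. The fingers move at their own pace and stop on an object; the grip force is fixed at half the most. Time passes only in rows, so rows that repeat a pose let the fingers close. It gives the time, the measured TCP pose, the force and the opening at its end, in the units of the state.
- sense(): the state, without advancing time (a new reading comes with each control period).
- capture(name): name is "scene" or "top" or "wrist"; returns the picture (400x640x3 uint8, red, green, blue); there is no depth.
- get_calibration(name): a dict with "K" (3x3 intrinsics, pixels), "T" (4x4, takes a point from camera to world coordinates). Camera axes: x right, y up, looking along -z (the intrinsics and any distortion apply to the point x, -y, -z); pixel columns grow to the right and rows downward; lengths in m; the calibration is good to about 2 mm. A picture is of the moment at which its call begins: read the wrist's pose just before it. get_calibration takes no time and is no camera call; for the wrist camera it gives the pose at the moment of the call.
- finish_job(): hands the job in, once; it reports no verdict.
Trained networks look in the newest picture that a camera, given by its name, has taken for a name from the list of things; names that differ only in an ending like _2 or _b are one class to them, and where a whole thing is asked for, a point or a joint stands for the part that bears it (a point fixed in the world has none). Each returns a list of dicts, best first, with "conf" (0 to 1); they miss things now and then, are a little off and sometimes report something else, mostly with a low value. They report only what shows in the picture. A call takes as long as a camera call. They do not tell look-alikes from the thing itself.
- spot_in(camera, target): "extent" ([left, top, right, bottom] as shares, 0 to 1, of the picture: columns of its width, rows of its height, round what is visible of it).
- spot_point(camera, target): "location" ([column, row] as shares, 0 to 1, of the picture: columns of its width, rows of its height: a listed point, or the origin of a listed thing).
The state is a dict: "time_s": time; "joints": joint angles; "joint_velocities": joint speeds; "effort": joint torques, N m; "tcp_pos": TCP position; "ee_rot": TCP orientation; "wrist_force": force on the tool from outside, world axes, zero at the start; "moment": the same for the moment, N m; "gripper_width": opening from 0.0 (shut) to 1.0 (fully open).
Only numpy, scipy, OpenCV 4.12 (cv2) and the standard library are available. Lean on these libraries where they do the work, as an engineer would, in place of code of your own. Each camera call takes 0.05 s, during which the arm holds its last target.

## Working session

There is one attempt and no reset: what is moved stays moved. The work goes in short steps, Python scripts to look and compute and a shell command to move; the robot and the scene stay as the last step left them, time stands still between calls to the robot, and variables do not carry over. Pictures are saved under pics/ and viewed, and the job is handed in when it is done.

```bash
ls; mkdir -p pics
cat > h.py <<'E'
import numpy as np, cv2, json
from station import sense, capture, get_calibration, finish_job, spot_in, spot_point
def save(im,n): cv2.imwrite(f'pics/{n}.png', im[:,:,::-1])
def ray(cam,u,v):
    c=get_calibration(cam); K=np.array(c['K']); T=np.array(c['T'])
    d=np.array([(u-K[0,2])/K[0,0], -(v-K[1,2])/K[1,1], -1.]); return T[:3,3], T[:3,:3]@d
def atz(cam,u,v,z):
    o,d=ray(cam,u,v); return o+d*(z-o[2])/d[2]
def proj(cam,p):
    c=get_calibration(cam); K=np.array(c['K']); T=np.array(c['T'])
    q=T[:3,:3].T@(np.array(p)-T[:3,3]); return np.array([K[0,2]+K[0,0]*q[0]/-q[2], K[1,2]-K[1,1]*q[1]/-q[2]])
E
python3 - <<'E'
from h import *
for c in ['scene','top','wrist']:
    save(capture(c),c+'0'); k=get_calibration(c); print(c,{a:np.round(np.array(b,dtype=float),3).tolist() if a in 'KT' else b for a,b in k.items()})
for c in ['scene','top']:
    for t in ['yellow_bin_handle','yellow_bin_hinge','yellow_bin_mouth','scoop','scoop_grip','ball1']:
        print(c,t,[(round(r['conf'],2),np.round(np.array(r['location'])*[640,400],1).tolist()) for r in spot_point(c,t)])
s=sense(); print(s['time_s'],s['tcp_pos'],np.round(s['ee_rot'],3).tolist(),s['gripper_width'])
E
```

```text
pics
scene {'K': [[413.492, 0.0, 317.57], [0.0, 413.492, 200.048], [0.0, 0.0, 1.0]], 'T': [[0.998, 0.061, -0.015, 0.508], [-0.062, 0.943, -0.327, -0.564], [-0.006, 0.327, 0.945, 1.302], [0.0, 0.0, 0.0, 1.0]]}
top {'K': [[476.859, 0.0, 320.773], [0.0, 476.859, 194.246], [0.0, 0.0, 1.0]], 'T': [[-0.015, 0.979, -0.203, 0.282], [-1.0, -0.015, -0.0, -0.175], [-0.003, 0.203, 0.979, 1.513], [0.0, 0.0, 0.0, 1.0]]}
wrist {'K': [[332.339, 0.0, 321.555], [0.0, 332.339, 202.86], [0.0, 0.0, 1.0]], 'T': [[-0.318, 0.916, 0.244, 0.265], [-0.948, -0.308, -0.079, 0.571], [0.003, -0.257, 0.966, 0.383], [0.0, 0.0, 0.0, 1.0]]}
scene yellow_bin_handle [(0.92, [335.1, 142.0])]
scene yellow_bin_hinge [(0.74, [349.1, 167.6]), (0.28, [333.7, 141.5])]
scene yellow_bin_mouth [(0.62, [367.5, 146.0])]
scene scoop [(0.97, [279.5, 204.6]), (0.73, [303.1, 384.2]), (0.55, [315.5, 264.8])]
scene scoop_grip [(0.87, [277.6, 191.6]), (0.82, [307.6, 387.4]), (0.73, [311.1, 261.0])]
scene ball1 [(0.35, [310.0, 274.9])]
top yellow_bin_handle [(0.72, [263.9, 183.2])]
top yellow_bin_hinge [(0.73, [274.3, 179.8])]
top yellow_bin_mouth [(0.81, [265.2, 152.3])]
top scoop [(0.78, [367.2, 224.5]), (0.77, [480.0, 237.4]), (0.63, [305.9, 256.3])]
top scoop_grip [(0.79, [487.3, 229.1]), (0.68, [302.6, 252.2]), (0.67, [373.7, 220.8]), (0.21, [383.3, 230.3])]
top ball1 [(0.53, [380.1, 225.6]), (0.53, [372.6, 225.0])]
0.75 [0.19881877 0.59249744 0.22255857] [[0.948, -0.318, -0.0], [-0.318, -0.948, -0.0], [-0.0, 0.0, -1.0]] 0.997521686917362
```

View pics/scene0.png

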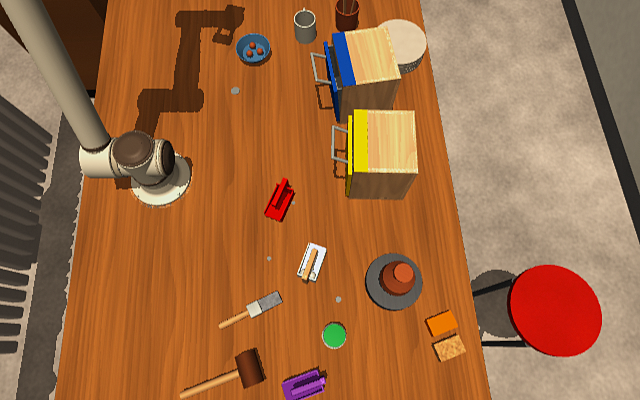

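View pics/top0.png

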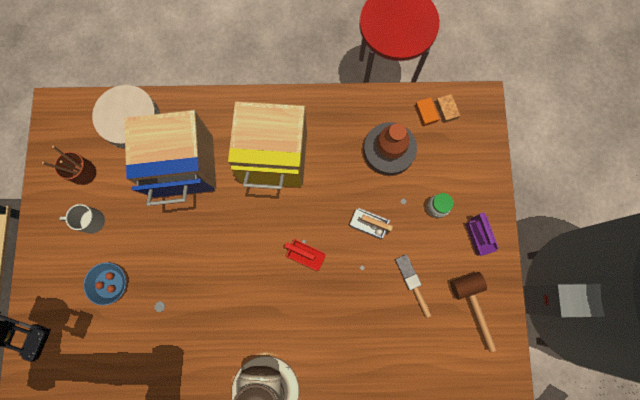

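Run:
```python
import cv2
a=cv2.imread('pics/top0.png')[100:300,230:530]
cv2.imwrite('pics/top0c.png',cv2.resize(a,(780,520),interpolation=cv2.INTER_CUBIC))
```

```text
(no output)
```

View pics/top0c.png

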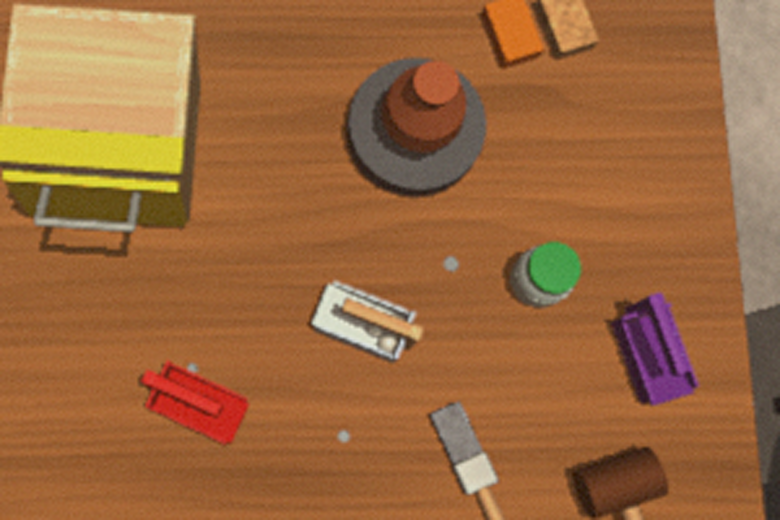

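The aluminium scoop with the wooden handle and white balls is at top (371,224) and scene (312,262). The red one at top (305,257) and the purple one at top (482,235) are the look-alikes. The yellow cabinet is at top (268,140), with its pull bar at about (264,185). Next I'll zoom in to measure.

Run:
```python
import cv2,numpy as np
t=cv2.imread('pics/top0.png'); s=cv2.imread('pics/scene0.png')
def c(a,x0,y0,w,h,k): return cv2.resize(a[y0:y0+h,x0:x0+w],(w*k,h*k),interpolation=cv2.INTER_CUBIC)
A=c(t,220,95,100,100,4); B=c(t,335,185,75,75,5)[:400,:375]; C=c(s,320,100,100,100,4); D=c(s,280,220,75,75,5)
D=D[:,:375];
cv2.imwrite('pics/z1.png',np.hstack([A,C])); 
cv2.imwrite('pics/z2.png',np.hstack([B[:375],D[:375]]))
```

```text
(no output)
```

View pics/z1.png

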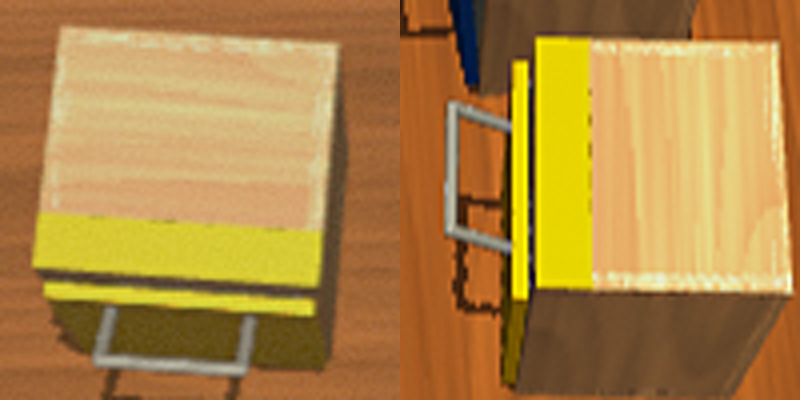

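View pics/z2.png

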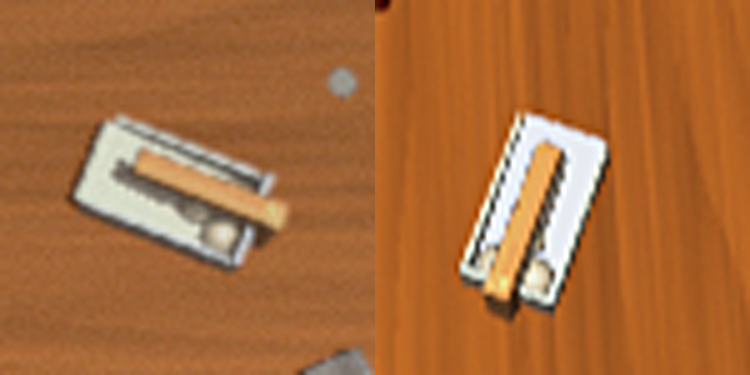

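Run:
```python
from h import *
def tri(a,b):
    (o1,d1),(o2,d2)=ray('top',*a),ray('scene',*b)
    A=np.stack([d1,-d2],1); t=np.linalg.lstsq(A,o2-o1,rcond=None)[0]
    p,q=o1+t[0]*d1,o2+t[1]*d2; return np.round((p+q)/2,4),np.round(np.linalg.norm(p-q),4)
print('cab top: FL FR BL BR')
for t,s in [((228.75,162),(354.25,109.5)),((300,167),(352.5,172)),((235,102),(413.75,110.5)),((304.5,105.75),(417.5,173))]:
    print(np.round(atz('top',*t,.23),4),np.round(atz('scene',*s,.23),4),tri(t,s))
print('handle L,R')
for t,s in [((244.5,185.5),(333,125.75)),((281.25,187.5),(333,158))]:
    print(tri(t,s),np.round(atz('top',*t,.21),4),np.round(atz('scene',*s,.21),4))
print('scoop handle front,rear')
for t,s in [((363.4,217),(314.6,249.4)),((391.6,227.6),(305,278))]:
    print(tri(t,s),np.round(atz('top',*t,.094),4),np.round(atz('scene',*s,.094),4))
for c in ['top','scene']:
    save(capture(c),c+'1')
print(atz('top',380,225.6,.02),atz('scene',310,274.9,.02))
```

```text
cab top: FL FR BL BR
[0.6447 0.0811 0.23  ] [0.651  0.0829 0.23  ] (array([0.6485, 0.0828, 0.2274]), np.float64(0.0062))
[ 0.6272 -0.1176  0.23  ] [ 0.6278 -0.117   0.23  ] (array([ 0.6274, -0.1175,  0.2308]), np.float64(0.0008))
[0.8226 0.0676 0.23  ] [0.8264 0.0679 0.23  ] (array([0.8255, 0.0687, 0.2273]), np.float64(0.0034))
[ 0.808  -0.1315  0.23  ] [ 0.8093 -0.1317  0.23  ] (array([ 0.8092, -0.1313,  0.2283]), np.float64(0.001))
handle L,R
(array([0.5827, 0.0394, 0.2156]), np.float64(0.0054)) [0.5814 0.0392 0.21  ] [0.5855 0.0439 0.21  ]
(array([ 0.5756, -0.0632,  0.212 ]), np.float64(0.0043)) [ 0.574  -0.0639  0.21  ] [ 0.5777 -0.0612  0.21  ]
scoop handle front,rear
(array([ 0.5071, -0.3011,  0.0908]), np.float64(0.0031)) [ 0.5052 -0.3014  0.094 ] [ 0.5085 -0.301   0.094 ]
(array([ 0.4739, -0.3842,  0.0922]), np.float64(0.004)) [ 0.4719 -0.3848  0.094 ] [ 0.4756 -0.3835  0.094 ]
[ 0.48863359 -0.35947841  0.02      ] [ 0.48955154 -0.36387868  0.02      ]
```

```bash
python3 -m inch '[{"fingers":4,"delta_pos":[0,0,-5],"spin":0},{"fingers":4,"delta_pos":[0,0,-9.7],"spin":0},{"fingers":4,"delta_pos":[5,4,-9.7],"spin":8},{"fingers":4,"delta_pos":[9,7,-9.7],"spin":16},{"fingers":4,"delta_pos":[12.5,10,-9.7],"spin":23},{"fingers":4,"delta_pos":[16,13,-9.7],"spin":29},{"fingers":4,"delta_pos":[20,16,-9.7],"spin":35},{"fingers":4,"delta_pos":[24,19.5,-9.7],"spin":41},{"fingers":4,"delta_pos":[28,23,-9.7],"spin":47},{"fingers":4,"delta_pos":[32,26,-9.7],"spin":53},{"fingers":4,"delta_pos":[36,29.5,-9.7],"spin":58},{"fingers":4,"delta_pos":[40,33,-9.7],"spin":62},{"fingers":4,"delta_pos":[44,36,-9.7],"spin":66},{"fingers":4,"delta_pos":[48,39,-9.7],"spin":70},{"fingers":4,"delta_pos":[52,42.5,-9.7],"spin":74},{"fingers":4,"delta_pos":[55.3,45.3,-9.7],"spin":76},{"fingers":4,"delta_pos":[55.3,45.3,-9.7],"spin":76},{"fingers":4,"delta_pos":[55.3,45.3,-9.7],"spin":76},{"fingers":4,"delta_pos":[55.3,45.3,-9.7],"spin":76}]'
cat >> h.py <<'E'
def st():
    s=sense(); R=np.array(s['ee_rot']); print('t',round(s['time_s'],2),'p',np.round(s['tcp_pos'],4),'yawY',round(np.degrees(np.arctan2(R[1,1],R[0,1])),2),'zax',np.round(R[:,2],3),'F',np.round(s['wrist_force'],2),'M',np.round(s['moment'],2),'g',round(s['gripper_width'],3),'j',np.round(s['joints'],1)); return s
def to(p):
    s=sense(); R=np.array(s['ee_rot']); print('delta cm',np.round(100*R.T@(np.array(p)-np.array(s['tcp_pos'])),2))
E
python3 - <<'E'
from h import *
st(); save(capture('wrist'),'w1'); to([.579,-.012,.196])
for t in ['yellow_bin_handle']: print([(r['conf'],np.array(r['location'])*[640,400]) for r in spot_point('wrist',t)], proj('wrist',[.579,-.012,.215]))
E
```

```text
time_s: 2.75
tcp_pos: [0.5786, -0.0126, 0.3194]
ee_rot: [[-0.079, -0.997, -0.001], [-0.997, 0.079, 0.0], [-0.0, 0.001, -1.0]]
wrist_force: [-0.8, 0.1, 0.1]
gripper_width: 0.459
t 2.75 p [ 0.5786 -0.0126  0.3194] yawY 175.44 zax [-0.001  0.    -1.   ] F [-0.77  0.15  0.09] M [ 0.1  -0.06  0.  ] g 0.459 j [ 14.8  14.6   3.5  -0.  -78.9 -19.3]
delta cm [-0.   -0.05 12.37]
[(0.73, array([321.472, 206.2  ]))] [321.0529301  201.10140329]
```

View pics/w1.png

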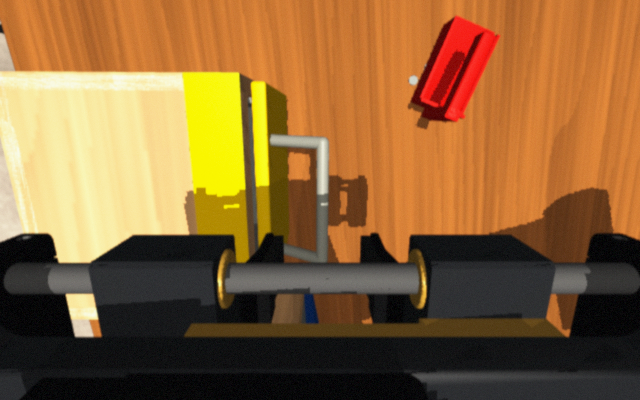

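The pull bar is at wrist column 322, spanning rows 140 to 260. It is centred between the jaws and matches the projected point at (321,201), so I'll lower and pinch.

```bash
python3 -m inch '[{"fingers":4,"delta_pos":[0,0,4],"spin":0},{"fingers":4,"delta_pos":[0,0,8],"spin":0},{"fingers":4,"delta_pos":[0,0,10.5],"spin":0},{"fingers":4,"delta_pos":[0,0,12],"spin":0},{"fingers":4,"delta_pos":[0,0,12.3],"spin":0},{"fingers":0.4,"delta_pos":[0,0,12.3],"spin":0},{"fingers":0.4,"delta_pos":[0,0,12.3],"spin":0},{"fingers":0.4,"delta_pos":[0,0,12.3],"spin":0},{"fingers":0.4,"delta_pos":[0,0,12.3],"spin":0},{"fingers":0.4,"delta_pos":[0,0,12.3],"spin":0}]'
python3 - <<'E'
from h import *
st()
# arc of the bar, from tilt 0 to .72, relative shift (back along bin -x => tool +y ; down => tool +z)
for th in np.arange(0,.76,.05):
    c,s=np.cos(th),np.sin(th); x=-57*c-195*s; z=195*c-57*s
    print(round(th,2),'tooly',round((-57-x)/10,2),'toolz',round((195-z)/10,2))
E
```

```text
time_s: 3.85
tcp_pos: [0.579, -0.0129, 0.1972]
ee_rot: [[-0.079, -0.997, 0.001], [-0.997, 0.079, 0.0], [-0.0, -0.001, -1.0]]
wrist_force: [-1.2, 0.8, 2.7]
gripper_width: 0.101
t 3.85 p [ 0.579  -0.0129  0.1972] yawY 175.44 zax [ 0.001  0.    -1.   ] F [-1.24  0.79  2.72] M [ 0.37  0.38 -0.07] g 0.101 j [ 14.7  18.7  -8.4  -0.  -62.9 -19.3]
0.0 tooly 0.0 toolz 0.0
0.05 tooly 0.97 toolz 0.31
0.1 tooly 1.92 toolz 0.67
0.15 tooly 2.85 toolz 1.07
0.2 tooly 3.76 toolz 1.52
0.25 tooly 4.65 toolz 2.02
0.3 tooly 5.51 toolz 2.56
0.35 tooly 6.34 toolz 3.14
0.4 tooly 7.14 toolz 3.76
0.45 tooly 7.91 toolz 4.42
0.5 tooly 8.65 toolz 5.12
0.55 tooly 9.35 toolz 5.86
0.6 tooly 10.01 toolz 6.62
0.65 tooly 10.64 toolz 7.43
0.7 tooly 11.22 toolz 8.26
0.75 tooly 11.76 toolz 9.12
```

```bash
python3 -m inch '[{"fingers":0.4,"delta_pos":[0,1,0.3],"spin":0},{"fingers":0.4,"delta_pos":[0,1.9,0.7],"spin":0},{"fingers":0.4,"delta_pos":[0,2.9,1.1],"spin":0},{"fingers":0.4,"delta_pos":[0,3.8,1.5],"spin":0},{"fingers":0.4,"delta_pos":[0,4.7,2],"spin":0},{"fingers":0.4,"delta_pos":[0,5.5,2.6],"spin":0},{"fingers":0.4,"delta_pos":[0,6.3,3.1],"spin":0},{"fingers":0.4,"delta_pos":[0,7.1,3.8],"spin":0},{"fingers":0.4,"delta_pos":[0,7.9,4.4],"spin":0},{"fingers":0.4,"delta_pos":[0,8.7,5.1],"spin":0},{"fingers":0.4,"delta_pos":[0,9.4,5.9],"spin":0},{"fingers":0.4,"delta_pos":[0,10,6.6],"spin":0},{"fingers":0.4,"delta_pos":[0,10.6,7.4],"spin":0},{"fingers":0.4,"delta_pos":[0,11.2,8.2],"spin":0},{"fingers":0.4,"delta_pos":[0,11.5,8.5],"spin":0},{"fingers":0.4,"delta_pos":[0,11.5,8.5],"spin":0},{"fingers":0.4,"delta_pos":[0,11.5,8.5],"spin":0}]'
python3 - <<'E'
from h import *
st(); save(capture('top'),'t2'); save(capture('scene'),'s2')
import cv2
t=cv2.imread('pics/t2.png'); s=cv2.imread('pics/s2.png')
def c(a,x0,y0,w,h,k): return cv2.resize(a[y0:y0+h,x0:x0+w],(w*k,h*k),interpolation=cv2.INTER_CUBIC)
cv2.imwrite('pics/z3.png',np.hstack([c(t,210,110,130,130,3),c(s,290,90,130,130,3)]))
E
```

```text
time_s: 5.55
tcp_pos: [0.4692, -0.0034, 0.1156]
ee_rot: [[-0.076, -0.997, 0.012], [-0.997, 0.076, -0.0], [-0.001, -0.012, -1.0]]
wrist_force: [3.6, 1.7, 19.1]
gripper_width: 0.103
t 5.55 p [ 0.4692 -0.0034  0.1156] yawY 175.64 zax [ 0.012 -0.    -1.   ] F [ 3.58  1.74 19.08] M [ 0.4  -1.04 -0.05] g 0.103 j [ 19.7  13.3 -30.    0.3 -46.1 -24.2]
```

View pics/z3.png

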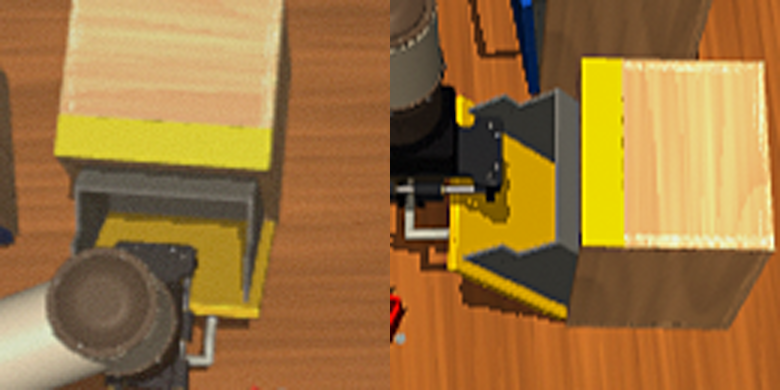

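The bin is at its stop: the bar moved 110 mm out and 82 mm down, and it is pressing back with 19 N. The pocket can be seen at scene (350,140). Now I'll release and lift.

```bash
python3 -m inch '[{"fingers":2.4,"delta_pos":[0,0,-0.3],"spin":0},{"fingers":2.4,"delta_pos":[0,0,-0.3],"spin":0},{"fingers":2.4,"delta_pos":[0,0,-0.3],"spin":0},{"fingers":2.4,"delta_pos":[0,0,-2],"spin":0},{"fingers":2.4,"delta_pos":[0,0,-5],"spin":0},{"fingers":2.4,"delta_pos":[0,0,-10],"spin":0},{"fingers":4,"delta_pos":[0,0,-15],"spin":0},{"fingers":4,"delta_pos":[0,0,-17],"spin":0},{"fingers":4,"delta_pos":[0,0,-17],"spin":0}]'
python3 - <<'E'
from h import *
st(); to([.501,-.3165,.20])
E
```

```text
time_s: 6.55
tcp_pos: [0.464, -0.0042, 0.2836]
ee_rot: [[-0.08, -0.997, 0.002], [-0.997, 0.08, 0.0], [-0.0, -0.002, -1.0]]
wrist_force: [-0.1, 0.2, -0.9]
gripper_width: 0.429
t 6.55 p [ 0.464  -0.0042  0.2836] yawY 175.43 zax [ 0.002  0.    -1.   ] F [-0.14  0.22 -0.95] M [ 0.13 -0.1   0.02] g 0.429 j [ 19.6   3.6 -15.    0.  -71.3 -24.2]
delta cm [30.84 -6.16  8.36]
```

```bash
python3 -m inch '[{"fingers":5,"delta_pos":[4.5,-0.9,0],"spin":4},{"fingers":5,"delta_pos":[9,-1.8,0],"spin":8},{"fingers":5,"delta_pos":[13.5,-2.7,0],"spin":12},{"fingers":5,"delta_pos":[18,-3.6,0],"spin":16},{"fingers":5,"delta_pos":[22.5,-4.5,2],"spin":17.3},{"fingers":5,"delta_pos":[27,-5.4,5],"spin":17.3},{"fingers":5,"delta_pos":[30.8,-6.2,8],"spin":17.3},{"fingers":5,"delta_pos":[30.8,-6.2,8.4],"spin":17.3},{"fingers":5,"delta_pos":[30.8,-6.2,8.4],"spin":17.3},{"fingers":5,"delta_pos":[30.8,-6.2,8.4],"spin":17.3}]'
python3 - <<'E'
from h import *
st(); save(capture('wrist'),'w3'); to([.501,-.3165,.069])
g=np.array([.501,-.3165]); d=np.array([.371,.928])
for n,x in [('front',.02),('rear',-.076),('x10',0)]: print(n,proj('wrist',[*(g+d*x),.094]))
save(capture('top'),'t3'); save(capture('scene'),'s3')
import cv2
t=cv2.imread('pics/t3.png'); s=cv2.imread('pics/s3.png')
def c(a,x0,y0,w,h,k): return cv2.resize(a[y0:y0+h,x0:x0+w],(w*k,h*k),interpolation=cv2.INTER_CUBIC)
cv2.imwrite('pics/z4.png',np.hstack([c(t,220,130,100,100,4),c(s,310,90,100,100,4)]))
E
```

```text
time_s: 7.55
tcp_pos: [0.5008, -0.3151, 0.1969]
ee_rot: [[-0.372, -0.928, -0.003], [-0.928, 0.372, 0.001], [0.0, 0.003, -1.0]]
wrist_force: [-0.8, 0.5, 0.6]
gripper_width: 0.572
t 7.55 p [ 0.5008 -0.3151  0.1969] yawY 158.17 zax [-0.003  0.001 -1.   ] F [-0.79  0.49  0.6 ] M [ 0.1  -0.1   0.04] g 0.572 j [-16.5  20.   -6.5   0.  -63.7  -5.3]
delta cm [ 0.17 -0.02 12.89]
front [321.25414033 222.8151636 ]
rear [321.32035402 103.32017226]
x10 [321.26695494 199.68880733]
```

View pics/w3.png

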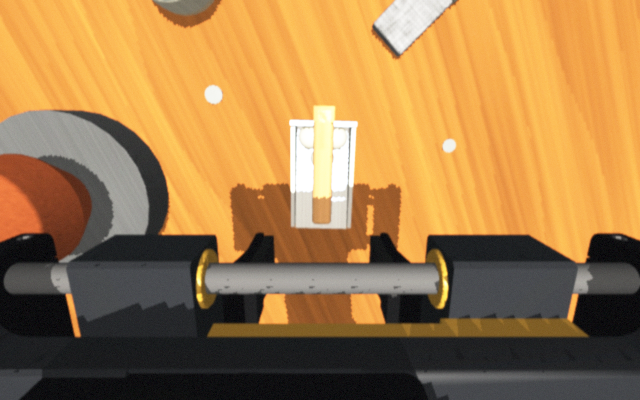

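View pics/z4.png

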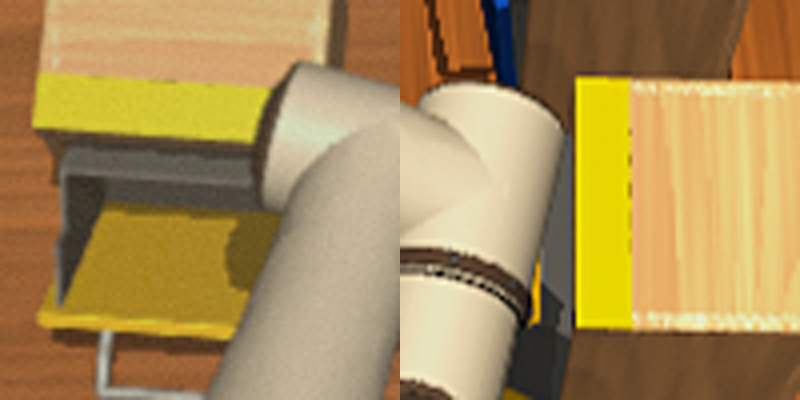

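The wooden handle runs from (322,222) at the front to (324,105) at the rear, as predicted. The three balls sit at the back near (322,145), and the body is aluminium, so this is the right scoop. I'll lower and grip.

```bash
python3 -m inch '[{"fingers":5,"delta_pos":[0.1,0,4],"spin":0},{"fingers":5,"delta_pos":[0.1,0,8],"spin":0},{"fingers":5,"delta_pos":[0.1,0,11],"spin":0},{"fingers":5,"delta_pos":[0.1,0,12.5],"spin":0},{"fingers":5,"delta_pos":[0.1,0,12.8],"spin":0},{"fingers":0.8,"delta_pos":[0.1,0,12.8],"spin":0},{"fingers":0.8,"delta_pos":[0.1,0,12.8],"spin":0},{"fingers":0.8,"delta_pos":[0.1,0,12.8],"spin":0},{"fingers":0.8,"delta_pos":[0.1,0,12.8],"spin":0},{"fingers":0.8,"delta_pos":[0.1,0,12.8],"spin":0},{"fingers":0.8,"delta_pos":[0.1,0,12.8],"spin":0},{"fingers":0.8,"delta_pos":[0.1,0,12.8],"spin":0}]'
python3 - <<'E'
from h import *
st(); save(capture('wrist'),'w4')
E
```

```text
time_s: 8.9
tcp_pos: [0.5011, -0.3166, 0.0699]
ee_rot: [[-0.372, -0.928, -0.0], [-0.928, 0.372, 0.0], [0.0, 0.0, -1.0]]
wrist_force: [-1.4, 2.4, 3.7]
gripper_width: 0.182
t 8.9 p [ 0.5011 -0.3166  0.0699] yawY 158.15 zax [-0.  0. -1.] F [-1.35  2.43  3.67] M [ 0.52  0.31 -0.  ] g 0.182 j [-16.6  27.4 -15.2  -0.  -47.4  -5.2]
```

View pics/w4.png

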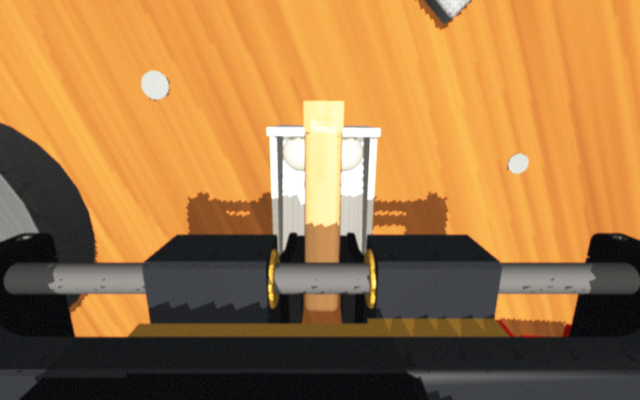

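```bash
python3 -m inch '[{"fingers":0.8,"delta_pos":[0,0,-1],"spin":0},{"fingers":0.8,"delta_pos":[0,0,-2.5],"spin":0},{"fingers":0.8,"delta_pos":[0,0,-4],"spin":0},{"fingers":0.8,"delta_pos":[0,0,-6],"spin":0},{"fingers":0.8,"delta_pos":[0,0,-8],"spin":0},{"fingers":0.8,"delta_pos":[0,0,-8],"spin":0}]'
cat >> h.py <<'E'
PSI=-.08; H=np.array([.637,-.0175,.02]); 
def bin2w(p,th=.7):
    x,y,z=np.array(p)/1000.; X=x*np.cos(th)-z*np.sin(th); Z=z*np.cos(th)+x*np.sin(th)
    c,s=np.cos(PSI),np.sin(PSI); return H+np.array([c*X-s*y, s*X+c*y, Z])
E
python3 - <<'E'
from h import *
import cv2
st(); save(capture('wrist'),'w5'); save(capture('scene'),'s5'); 
t=capture('top'); save(t,'t5'); t=t[:,:,::-1].copy(); s=cv2.imread('pics/s5.png')
x0,y0,w,k=215,110,110,3
A=cv2.resize(t[y0:y0+w,x0:x0+w],None,fx=k*1.2,fy=k*1.2,interpolation=cv2.INTER_CUBIC)
xs,ys=300,90
B=cv2.resize(s[ys:ys+w,xs:xs+w],None,fx=k*1.2,fy=k*1.2,interpolation=cv2.INTER_CUBIC)
K=k*1.2
for p,col in [((0,-92,185),(0,0,255)),((0,92,185),(0,0,255)),((-12,-92,185),(255,0,255)),((-12,92,185),(255,0,255)),((98,81,155),(0,255,0)),((98,-81,155),(0,255,0)),((-57,50,195),(255,255,0)),((-57,-50,195),(255,255,0))]:
    for im,cam,o in [(A,'top',(x0,y0)),(B,'scene',(xs,ys))]:
        q=(proj(cam,bin2w(p))-o)*K; cv2.circle(im,tuple(int(v) for v in q),3,col,-1)
cv2.imwrite('pics/z5.png',np.hstack([A,B]))
E
```

```text
time_s: 9.55
tcp_pos: [0.5032, -0.3175, 0.1524]
ee_rot: [[-0.372, -0.928, 0.006], [-0.928, 0.372, -0.003], [0.0, -0.007, -1.0]]
wrist_force: [1.3, 0.2, -2.9]
gripper_width: 0.184
t 9.55 p [ 0.5032 -0.3175  0.1524] yawY 158.17 zax [ 0.006 -0.003 -1.   ] F [ 1.31  0.15 -2.85] M [ 0.16 -0.35  0.06] g 0.184 j [-16.6  22.3  -9.9   0.  -57.4  -5.2]
```

View pics/z5.png

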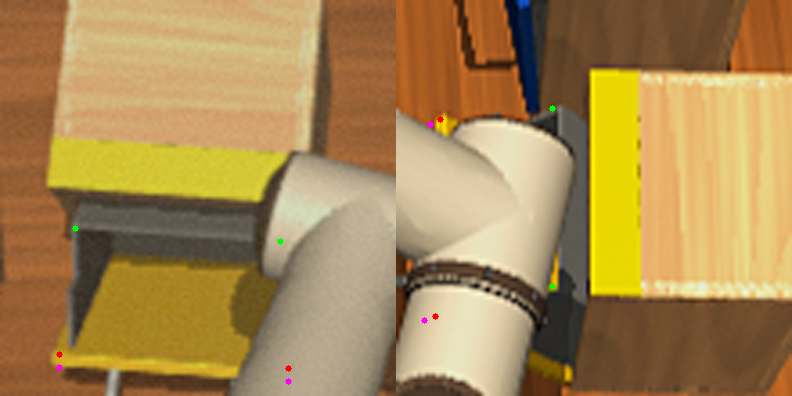

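View pics/w5.png

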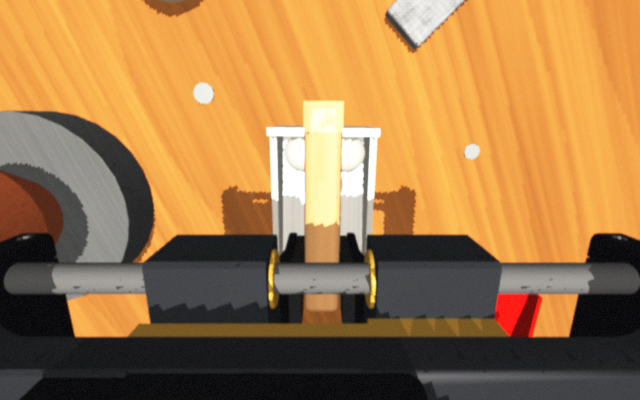

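```bash
python3 -m inch '[{"fingers":0.8,"delta_pos":[-0.6,0.15,-1],"spin":1.5},{"fingers":0.8,"delta_pos":[-1.8,0.4,-3],"spin":4.5},{"fingers":0.8,"delta_pos":[-3.6,0.9,-5],"spin":9},{"fingers":0.8,"delta_pos":[-5.7,1.4,-7],"spin":14},{"fingers":0.8,"delta_pos":[-7.9,1.9,-9],"spin":19},{"fingers":0.8,"delta_pos":[-10,2.4,-11],"spin":24},{"fingers":0.8,"delta_pos":[-12.1,2.9,-13],"spin":29},{"fingers":0.8,"delta_pos":[-14.2,3.4,-14.3],"spin":34},{"fingers":0.8,"delta_pos":[-16.3,3.9,-14.8],"spin":39},{"fingers":0.8,"delta_pos":[-18.4,4.4,-14.8],"spin":44},{"fingers":0.8,"delta_pos":[-20.5,4.9,-14.8],"spin":49},{"fingers":0.8,"delta_pos":[-22.7,5.4,-14.8],"spin":54},{"fingers":0.8,"delta_pos":[-24.8,6,-14.8],"spin":59},{"fingers":0.8,"delta_pos":[-26.6,6.4,-14.8],"spin":63.5},{"fingers":0.8,"delta_pos":[-28.1,6.8,-14.8],"spin":67.5},{"fingers":0.8,"delta_pos":[-29.3,7.05,-14.8],"spin":70.5},{"fingers":0.8,"delta_pos":[-30,7.2,-14.8],"spin":72},{"fingers":0.8,"delta_pos":[-30.2,7.3,-14.8],"spin":72.7},{"fingers":0.8,"delta_pos":[-30.2,7.3,-14.8],"spin":72.7},{"fingers":0.8,"delta_pos":[-30.2,7.3,-14.8],"spin":72.7}]'
python3 - <<'E'
from h import *
import cv2
st(); to([.548,-.0105,.2315])
save(capture('wrist'),'w6'); save(capture('scene'),'s6'); 
t=cv2.imread('pics/w6.png'); s=cv2.imread('pics/s6.png')
cv2.imwrite('pics/z6.png',np.hstack([cv2.resize(t,(480,300)),cv2.resize(s[80:200,290:418],(320,300),interpolation=cv2.INTER_CUBIC)]))
E
```

```text
time_s: 11.7
tcp_pos: [0.5457, -0.0095, 0.2969]
ee_rot: [[-0.997, 0.079, -0.001], [0.079, 0.997, -0.0], [0.001, -0.0, -1.0]]
wrist_force: [0.4, -0.2, -4.3]
gripper_width: 0.18
t 11.7 p [ 0.5457 -0.0095  0.2969] yawY 85.45 zax [-0.001 -0.    -1.   ] F [ 0.38 -0.19 -4.31] M [ 0.04 -0.31  0.06] g 0.18 j [  16.    11.8   -3.4   -0.   -74.9 -110.6]
delta cm [-0.25 -0.08  6.54]
```

View pics/z6.png

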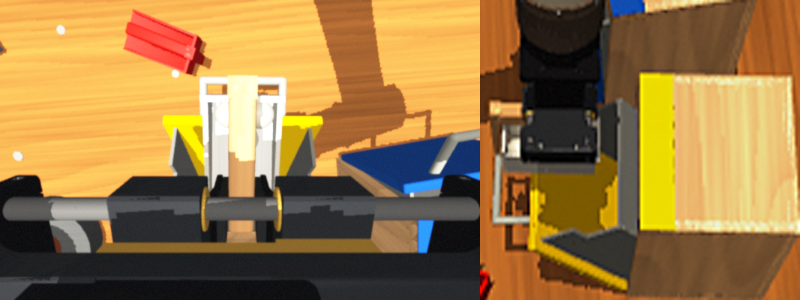

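```bash
python3 -m inch '[{"fingers":0.8,"delta_pos":[-0.1,0,2],"spin":0},{"fingers":0.8,"delta_pos":[-0.25,0,4.5],"spin":0},{"fingers":0.8,"delta_pos":[-0.25,0,6],"spin":0},{"fingers":0.8,"delta_pos":[-0.25,0,6.5],"spin":0},{"fingers":0.8,"delta_pos":[-0.25,0,6.9],"spin":0},{"fingers":0.8,"delta_pos":[-0.7,0,7.1],"spin":0},{"fingers":0.8,"delta_pos":[-1.1,0,7.3],"spin":0},{"fingers":0.8,"delta_pos":[-1.1,0,7.3],"spin":0}]'
python3 - <<'E'
from h import *
import cv2
st()
save(capture('wrist'),'w7'); save(capture('scene'),'s7'); 
t=cv2.imread('pics/w7.png'); s=cv2.imread('pics/s7.png')
cv2.imwrite('pics/z7.png',np.hstack([cv2.resize(t,(480,300)),cv2.resize(s[80:200,290:418],(320,300),interpolation=cv2.INTER_CUBIC)]))
E
```

```text
time_s: 12.6
tcp_pos: [0.5583, -0.0102, 0.2259]
ee_rot: [[-0.997, 0.079, 0.003], [0.079, 0.997, -0.0], [-0.003, -0.0, -1.0]]
wrist_force: [-1.3, -0.4, 5.3]
gripper_width: 0.182
t 12.6 p [ 0.5583 -0.0102  0.2259] yawY 85.47 zax [ 0.003 -0.    -1.   ] F [-1.35 -0.42  5.31] M [ 0.13  0.67 -0.  ] g 0.182 j [ 1.560e+01  1.530e+01 -8.900e+00  1.000e-01 -6.560e+01 -1.102e+02]
```

View pics/z7.png

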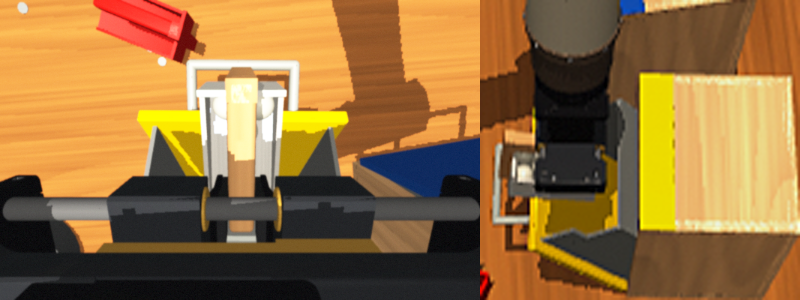

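```bash
python3 -m inch '[{"fingers":0.8,"delta_pos":[-0.4,0,0.3],"spin":0},{"fingers":0.8,"delta_pos":[-0.8,0,0.6],"spin":0},{"fingers":0.8,"delta_pos":[-1.2,0,0.9],"spin":0},{"fingers":0.8,"delta_pos":[-1.6,0,1.1],"spin":0},{"fingers":0.8,"delta_pos":[-2,0,1.4],"spin":0},{"fingers":0.8,"delta_pos":[-2.4,0,1.7],"spin":0},{"fingers":0.8,"delta_pos":[-2.4,0,1.7],"spin":0}]'
python3 - <<'E'
from h import *
import cv2
st()
save(capture('wrist'),'w8'); save(capture('scene'),'s8'); 
t=cv2.imread('pics/w8.png'); s=cv2.imread('pics/s8.png')
cv2.imwrite('pics/z8.png',np.hstack([cv2.resize(t,(480,300)),cv2.resize(s[80:200,290:418],(320,300),interpolation=cv2.INTER_CUBIC)]))
E
```

```text
time_s: 13.4
tcp_pos: [0.5823, -0.012, 0.2078]
ee_rot: [[-0.997, 0.079, 0.003], [0.079, 0.997, -0.0], [-0.003, -0.0, -1.0]]
wrist_force: [1.2, -0.5, 4.0]
gripper_width: 0.181
t 13.4 p [ 0.5823 -0.012   0.2078] yawY 85.46 zax [ 0.003 -0.    -1.   ] F [ 1.16 -0.45  4.03] M [-0.11 -0.3   0.03] g 0.181 j [ 1.480e+01  1.850e+01 -7.200e+00  1.000e-01 -6.420e+01 -1.093e+02]
```

View pics/z8.png

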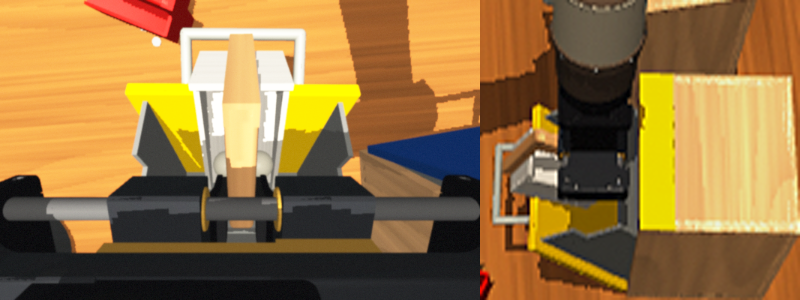

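The tilt is working. In the scene view the scoop's back is clearly raised, and the balls have rolled forward to about wrist (325,215). I'll continue along the arc.

```bash
python3 -m inch '[{"fingers":0.8,"delta_pos":[-0.3,0,0.3],"spin":0},{"fingers":0.8,"delta_pos":[-0.7,0,0.7],"spin":0},{"fingers":0.8,"delta_pos":[-1,0,1.1],"spin":0},{"fingers":0.8,"delta_pos":[-1.3,0,1.5],"spin":0},{"fingers":0.8,"delta_pos":[-1.6,0,1.9],"spin":0},{"fingers":0.8,"delta_pos":[-1.8,0,2.3],"spin":0},{"fingers":0.8,"delta_pos":[-1.8,0,2.3],"spin":0},{"fingers":0.8,"delta_pos":[-1.8,0,2.3],"spin":0}]'
python3 - <<'E'
from h import *
import cv2
st()
save(capture('wrist'),'w9'); save(capture('scene'),'s9'); 
t=cv2.imread('pics/w9.png'); s=cv2.imread('pics/s9.png')
cv2.imwrite('pics/z9.png',np.hstack([cv2.resize(t,(480,300)),cv2.resize(s[80:200,290:418],(320,300),interpolation=cv2.INTER_CUBIC)]))
E
```

```text
time_s: 14.3
tcp_pos: [0.5991, -0.0134, 0.1901]
ee_rot: [[-0.997, 0.078, 0.003], [0.078, 0.997, -0.001], [-0.003, -0.001, -1.0]]
wrist_force: [-7.9, 1.7, 25.5]
gripper_width: 0.185
t 14.3 p [ 0.5991 -0.0134  0.1901] yawY 85.55 zax [ 0.003 -0.001 -1.   ] F [-7.89  1.74 25.54] M [0.87 2.66 0.01] g 0.185 j [ 1.420e+01  2.080e+01 -6.300e+00  1.000e-01 -6.270e+01 -1.087e+02]
```

View pics/z9.png

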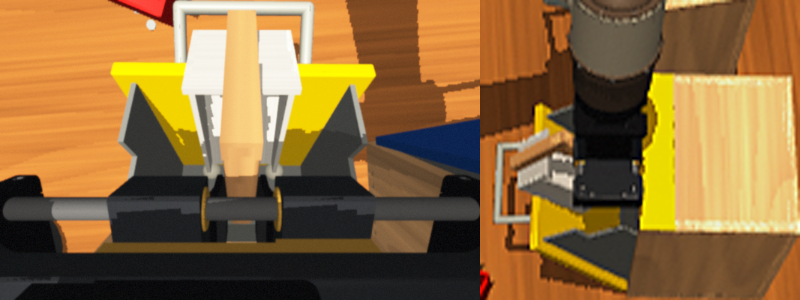

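```bash
python3 -m inch '[{"fingers":0.8,"delta_pos":[0,0,-0.6],"spin":0},{"fingers":0.8,"delta_pos":[0,0,-0.9],"spin":0},{"fingers":0.8,"delta_pos":[0,0,-0.9],"spin":0},{"fingers":0.8,"delta_pos":[0,0,-0.9],"spin":0}]'
python3 - <<'E'
from h import *
import cv2
st()
save(capture('wrist'),'w10'); save(capture('top'),'t10'); 
t=cv2.imread('pics/w10.png'); s=cv2.imread('pics/t10.png')
cv2.imwrite('pics/z10.png',np.hstack([cv2.resize(t,(480,300)),cv2.resize(s[120:240,210:338],(320,300),interpolation=cv2.INTER_CUBIC)]))
E
```

```text
time_s: 14.8
tcp_pos: [0.598, -0.0134, 0.1916]
ee_rot: [[-0.997, 0.08, -0.003], [0.08, 0.997, -0.0], [0.003, -0.0, -1.0]]
wrist_force: [-0.3, 0.1, -2.5]
gripper_width: 0.185
t 14.8 p [ 0.598  -0.0134  0.1916] yawY 85.43 zax [-0.003 -0.    -1.   ] F [-0.33  0.1  -2.5 ] M [ 0.01 -0.29 -0.03] g 0.185 j [  14.2   20.9   -6.    -0.   -63.4 -108.7]
```

View pics/z10.png

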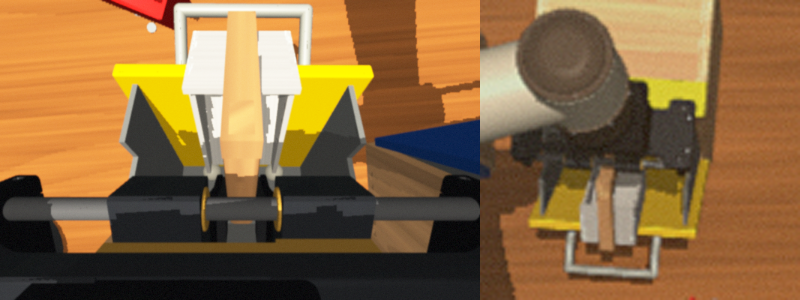

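```bash
python3 -m inch '[{"fingers":0.8,"delta_pos":[0,0,-1],"spin":0},{"fingers":0.8,"delta_pos":[0,0,-3],"spin":0},{"fingers":0.8,"delta_pos":[0,0,-5],"spin":0},{"fingers":0.8,"delta_pos":[0,0,-7],"spin":0},{"fingers":0.8,"delta_pos":[0,0,-10],"spin":0},{"fingers":0.8,"delta_pos":[0,0,-12],"spin":0},{"fingers":0.8,"delta_pos":[0,0,-12],"spin":0},{"fingers":0.8,"delta_pos":[0,0,-12],"spin":0}]'
python3 - <<'E'
from h import *
import cv2
st()
save(capture('wrist'),'w11'); save(capture('scene'),'s11'); 
t=cv2.imread('pics/w11.png'); s=cv2.imread('pics/s11.png')
cv2.imwrite('pics/z11.png',np.hstack([cv2.resize(t,(480,300)),cv2.resize(s[80:200,290:418],(320,300),interpolation=cv2.INTER_CUBIC)]))
E
```

```text
time_s: 15.7
tcp_pos: [0.5985, -0.0132, 0.3131]
ee_rot: [[-0.997, 0.08, -0.0], [0.08, 0.997, 0.001], [0.0, 0.001, -1.0]]
wrist_force: [0.7, 0.4, -3.5]
gripper_width: 0.179
t 15.7 p [ 0.5985 -0.0132  0.3131] yawY 85.43 zax [-0.     0.001 -1.   ] F [ 0.75  0.45 -3.48] M [ 0.02 -0.32 -0.01] g 0.179 j [ 1.420e+01  1.680e+01  5.600e+00 -1.000e-01 -7.880e+01 -1.087e+02]
```

View pics/z11.png

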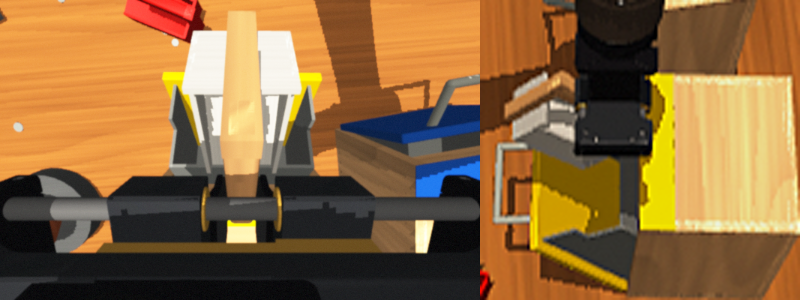

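Run:
```python
from h import *
for n,u,v in [('dotA',404,201),('dotB',362,268),('dotC',304,241),('red nose',321,265),('red',305,257),('plate left',365,150),('plate bottom',388,171),('brush tip',403,257)]: print(n,np.round(atz('top',u,v,0.0),3))
to([.55,-.26,.3131]);
```

```text
dotA [ 0.57  -0.443  0.   ]
dotB [ 0.358 -0.3    0.   ]
dotC [ 0.446 -0.119  0.   ]
red nose [ 0.369 -0.172  0.   ]
red [ 0.395 -0.121  0.   ]
plate left [ 0.744 -0.322  0.   ]
plate bottom [ 0.671 -0.395  0.   ]
brush tip [ 0.391 -0.43   0.   ]
delta cm [  2.82 -24.97  -0.12]
```

```bash
python3 -m inch '[{"fingers":0.8,"delta_pos":[0,-1.5,0],"spin":0},{"fingers":0.8,"delta_pos":[0.1,-4.5,0],"spin":0},{"fingers":0.8,"delta_pos":[0.2,-8.5,0],"spin":0},{"fingers":0.8,"delta_pos":[0.3,-12.5,0],"spin":0},{"fingers":0.8,"delta_pos":[0.4,-16.5,0],"spin":0},{"fingers":0.8,"delta_pos":[0.5,-20.5,0],"spin":0},{"fingers":0.8,"delta_pos":[0.6,-24,2],"spin":0},{"fingers":0.8,"delta_pos":[0.7,-26.3,5],"spin":0},{"fingers":0.8,"delta_pos":[0.7,-26.8,9],"spin":0},{"fingers":0.8,"delta_pos":[0.7,-26.8,13],"spin":0},{"fingers":0.8,"delta_pos":[0.7,-26.8,17],"spin":0},{"fingers":0.8,"delta_pos":[0.7,-26.8,20],"spin":0},{"fingers":0.8,"delta_pos":[0.7,-26.8,21],"spin":0},{"fingers":0.8,"delta_pos":[0.7,-26.8,21],"spin":0},{"fingers":0.8,"delta_pos":[0.7,-26.8,21],"spin":0}]'
python3 - <<'E'
from h import *
import cv2
st()
save(capture('top'),'t12'); save(capture('scene'),'s12'); 
t=cv2.imread('pics/t12.png'); s=cv2.imread('pics/s12.png')
cv2.imwrite('pics/z12.png',np.hstack([cv2.resize(t[90:240,220:380],(400,375),interpolation=cv2.INTER_CUBIC),cv2.resize(s[90:265,250:420],(364,375),interpolation=cv2.INTER_CUBIC)]))
E
```

```text
time_s: 17.3
tcp_pos: [0.5716, -0.2807, 0.105]
ee_rot: [[-0.997, 0.079, 0.002], [0.079, 0.997, -0.001], [-0.002, -0.001, -1.0]]
wrist_force: [0.5, -0.8, -2.7]
gripper_width: 0.184
t 17.3 p [ 0.5716 -0.2807  0.105 ] yawY 85.47 zax [ 0.002 -0.001 -1.   ] F [ 0.47 -0.82 -2.69] M [-0.   -0.36  0.02] g 0.184 j [-11.6  28.8  -6.7   0.1 -54.4 -83. ]
```

View pics/z12.png

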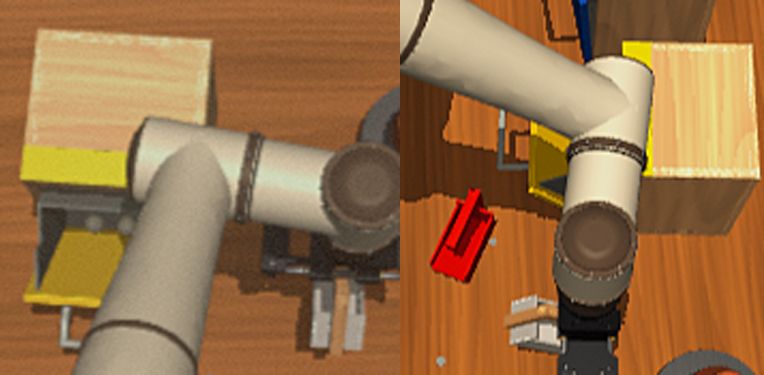

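Run:
```python
import cv2,numpy as np
from h import *
t=cv2.imread('pics/t12.png'); s=cv2.imread('pics/s12.png')
cv2.imwrite('pics/z13.png',np.hstack([cv2.resize(t[120:220,260:390],(390*1,300),interpolation=cv2.INTER_CUBIC),cv2.resize(s[100:250,310:410],(267,400),interpolation=cv2.INTER_CUBIC)[:300]]))
def tri(a,b):
    (o1,d1),(o2,d2)=ray('top',*a),ray('scene',*b)
    A=np.stack([d1,-d2],1); q=np.linalg.lstsq(A,o2-o1,rcond=None)[0]
    p,r=o1+q[0]*d1,o2+q[1]*d2; return np.round((p+r)/2,4),np.round(np.linalg.norm(p-r),4)
print(tri((364,164),(341,201)))
```

```text
(array([ 0.5725, -0.2753,  0.4503]), np.float64(0.0008))
```

View pics/z13.png

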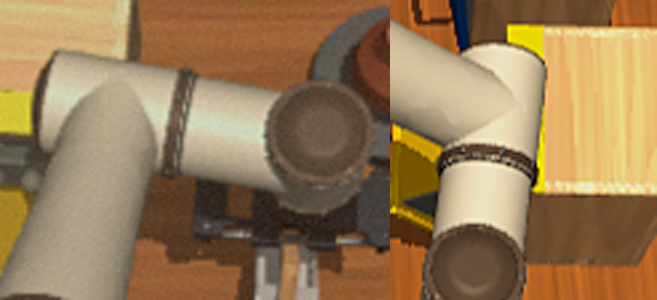

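Two balls show in the pocket at top (259,180) and (270,181), and the third may be hidden behind the arm. Next I'll touch the scoop's nose to the table.

```bash
python3 -m inch '[{"fingers":0.8,"delta_pos":[0,0,2.5],"spin":0},{"fingers":0.8,"delta_pos":[0,0,4],"spin":0},{"fingers":0.8,"delta_pos":[0,0,4.5],"spin":0},{"fingers":0.8,"delta_pos":[0,0,4.8],"spin":0},{"fingers":0.8,"delta_pos":[0,0,4.8],"spin":0}]'
python3 -c "
from h import *
st()"
```

```text
time_s: 17.9
tcp_pos: [0.5815, -0.2819, 0.067]
ee_rot: [[-0.997, 0.075, 0.026], [0.074, 0.997, -0.009], [-0.026, -0.007, -1.0]]
wrist_force: [5.3, 3.8, 20.6]
gripper_width: 0.182
t 17.9 p [ 0.5815 -0.2819  0.067 ] yawY 85.72 zax [ 0.026 -0.009 -1.   ] F [ 5.27  3.78 20.61] M [ 1.63 -1.47 -0.06] g 0.182 j [-11.4  31.3  -8.6   0.3 -48.6 -83. ]
```

```bash
python3 -m inch '[{"fingers":0.8,"delta_pos":[0.6,0,0],"spin":0},{"fingers":0.8,"delta_pos":[1.2,0,0],"spin":0},{"fingers":0.8,"delta_pos":[1.8,0,0],"spin":0},{"fingers":0.8,"delta_pos":[2.4,0,0],"spin":0},{"fingers":0.8,"delta_pos":[3,0,-0.1],"spin":0},{"fingers":0.8,"delta_pos":[3.6,0,-0.2],"spin":0},{"fingers":0.8,"delta_pos":[3.6,0,-0.3],"spin":0}]'
python3 - <<'E'
from h import *
import cv2
st()
save(capture('wrist'),'w14'); save(capture('scene'),'s14'); 
t=cv2.imread('pics/w14.png'); s=cv2.imread('pics/s14.png')
cv2.imwrite('pics/z14.png',np.hstack([cv2.resize(t,(480,300)),cv2.resize(s[200:280,270:355],(320,300),interpolation=cv2.INTER_CUBIC)]))
E
```

```text
time_s: 18.6
tcp_pos: [0.5438, -0.2789, 0.0692]
ee_rot: [[-0.997, 0.075, 0.023], [0.075, 0.997, -0.008], [-0.024, -0.006, -1.0]]
wrist_force: [1.2, 4.2, 18.8]
gripper_width: 0.177
t 18.6 p [ 0.5438 -0.2789  0.0692] yawY 85.68 zax [ 0.023 -0.008 -1.   ] F [ 1.22  4.17 18.77] M [ 1.38 -1.09 -0.02] g 0.177 j [-11.9  28.4 -13.7   0.2 -46.6 -82.5]
```

View pics/z14.png

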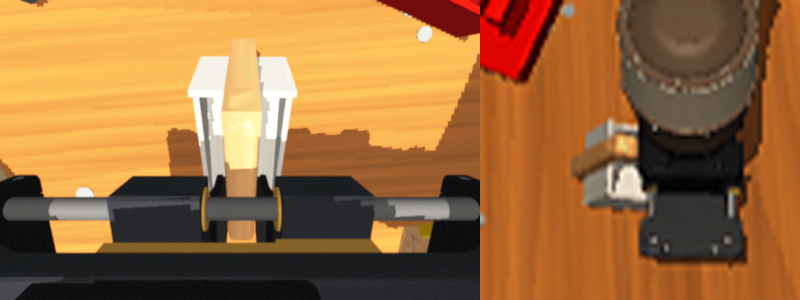

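```bash
python3 -m inch '[{"fingers":0.8,"delta_pos":[0.6,0,0.2],"spin":0},{"fingers":0.8,"delta_pos":[1.2,0,0.3],"spin":0},{"fingers":0.8,"delta_pos":[1.8,0,0.4],"spin":0},{"fingers":0.8,"delta_pos":[2.4,0,0.4],"spin":0},{"fingers":0.8,"delta_pos":[3,0,0.4],"spin":0},{"fingers":0.8,"delta_pos":[3.6,0,0.4],"spin":0},{"fingers":0.8,"delta_pos":[4,0,0.2],"spin":0},{"fingers":0.8,"delta_pos":[4,0,0],"spin":0}]'
python3 - <<'E'
from h import *
import cv2
st()
save(capture('wrist'),'w15'); save(capture('scene'),'s15'); 
t=cv2.imread('pics/w15.png'); s=cv2.imread('pics/s15.png')
cv2.imwrite('pics/z15.png',np.hstack([cv2.resize(t,(480,300)),cv2.resize(s[200:280,260:345],(320,300),interpolation=cv2.INTER_CUBIC)]))
E
```

```text
time_s: 19.5
tcp_pos: [0.494, -0.2739, 0.0587]
ee_rot: [[-0.997, 0.08, -0.001], [0.08, 0.997, 0.0], [0.001, 0.0, -1.0]]
wrist_force: [0.6, 0.4, -1.1]
gripper_width: 0.179
t 19.5 p [ 0.494  -0.2739  0.0587] yawY 85.43 zax [-0.001  0.    -1.   ] F [ 0.6   0.45 -1.09] M [-0.1  -0.56  0.02] g 0.179 j [-12.6  26.1 -19.8  -0.  -44.2 -82. ]
```

View pics/z15.png

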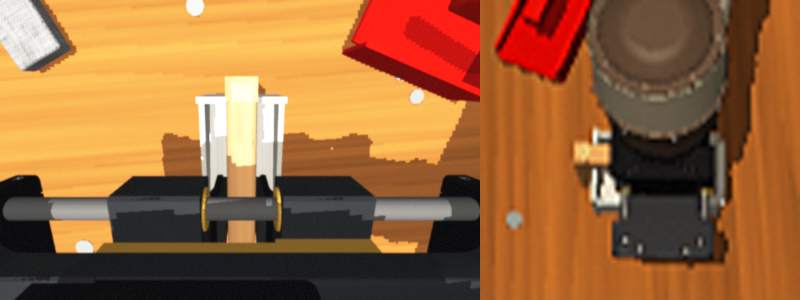

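The scoop is level in the grip again: its handle and back-wall pixels match the lifted picture from before the pour. I'll press lightly, release and rise.

```bash
python3 -m inch '[{"fingers":0.8,"delta_pos":[0,0,0.3],"spin":0},{"fingers":0.8,"delta_pos":[0,0,0.3],"spin":0},{"fingers":0.8,"delta_pos":[0,0,0.3],"spin":0}]'
python3 -m inch '[{"fingers":3,"delta_pos":[0,0,0],"spin":0},{"fingers":5,"delta_pos":[0,0,-0.2],"spin":0},{"fingers":5,"delta_pos":[0,0,-0.3],"spin":0},{"fingers":5,"delta_pos":[0,0,-2],"spin":0},{"fingers":5,"delta_pos":[0,0,-5],"spin":0},{"fingers":5,"delta_pos":[0,0,-10],"spin":0},{"fingers":5,"delta_pos":[0,0,-15],"spin":0},{"fingers":5,"delta_pos":[0,0,-20],"spin":0},{"fingers":5,"delta_pos":[0,0,-24],"spin":0},{"fingers":5,"delta_pos":[0,0,-24],"spin":0}]'
python3 - <<'E'
from h import *
import cv2
st()
save(capture('wrist'),'w16'); save(capture('scene'),'s16'); save(capture('top'),'t16')
t=cv2.imread('pics/w16.png'); s=cv2.imread('pics/s16.png')
cv2.imwrite('pics/z16.png',np.hstack([cv2.resize(t,(480,300)),cv2.resize(s[200:280,260:345],(320,300),interpolation=cv2.INTER_CUBIC)]))
E
```

```text
time_s: 19.9
tcp_pos: [0.4931, -0.2738, 0.0581]
ee_rot: [[-0.997, 0.078, -0.004], [0.078, 0.997, -0.0], [0.004, -0.0, -1.0]]
wrist_force: [-6.6, 4.5, 20.5]
gripper_width: 0.182
time_s: 20.9
tcp_pos: [0.4972, -0.2753, 0.3022]
ee_rot: [[-0.997, 0.079, 0.011], [0.079, 0.997, -0.005], [-0.012, -0.004, -1.0]]
wrist_force: [-0.0, -0.6, -0.8]
gripper_width: 0.57
t 20.9 p [ 0.4972 -0.2753  0.3022] yawY 85.48 zax [ 0.011 -0.005 -1.   ] F [-0.03 -0.55 -0.84] M [ 0.03 -0.14  0.04] g 0.57 j [-12.6  13.5  -0.4   0.1 -75.4 -82. ]
```

View pics/z16.png

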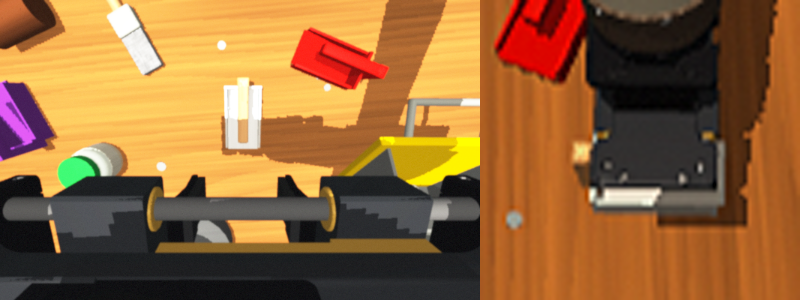

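The scoop stands upright and empty at wrist (323,155). I'll clear the arm away to check the balls.

```bash
python3 -m inch '[{"fingers":5,"delta_pos":[2,-4,0],"spin":0},{"fingers":5,"delta_pos":[4,-8,0],"spin":0},{"fingers":5,"delta_pos":[6,-12,0],"spin":0},{"fingers":5,"delta_pos":[8,-16,0],"spin":0},{"fingers":5,"delta_pos":[10,-20,0],"spin":0},{"fingers":5,"delta_pos":[11,-23,0],"spin":0},{"fingers":5,"delta_pos":[11,-23,0],"spin":0},{"fingers":5,"delta_pos":[11,-23,0],"spin":0}]'
python3 - <<'E'
from h import *
import cv2
st()
save(capture('scene'),'s17'); save(capture('top'),'t17')
t=cv2.imread('pics/t17.png'); s=cv2.imread('pics/s17.png')
cv2.imwrite('pics/z17.png',np.hstack([cv2.resize(t[90:250,220:400],(420,374),interpolation=cv2.INTER_CUBIC),cv2.resize(s[90:265,250:420],(364,374),interpolation=cv2.INTER_CUBIC)]))
for c in ['top','scene']: print([(round(r['conf'],2),np.round(np.array(r['location'])*[640,400]).tolist()) for r in spot_point(c,'ball1')],[(round(r['conf'],2),np.round(np.array(r['location'])*[640,400]).tolist()) for r in spot_point(c,'yellow_bin_mouth')],proj(c,bin2w((44,0,168))))
E
```

```text
time_s: 21.85
tcp_pos: [0.366, -0.4944, 0.2929]
ee_rot: [[-0.997, 0.081, -0.004], [0.081, 0.997, 0.004], [0.004, 0.003, -1.0]]
wrist_force: [0.4, 0.5, 0.3]
gripper_width: 0.573
t 21.85 p [ 0.366  -0.4944  0.2929] yawY 85.35 zax [-0.004  0.004 -1.   ] F [0.42 0.52 0.3 ] M [ 0.05 -0.17 -0.01] g 0.573 j [-38.5  19.1   6.1  -0.  -77.3 -56.2]
[(0.53, [270.0, 179.0]), (0.47, [257.0, 177.0]), (0.38, [283.0, 178.0])] [] [263.95737816 194.16521597]
[] [(0.8, [329.0, 148.0])] [326.47355316 147.94525619]
```

View pics/z17.png

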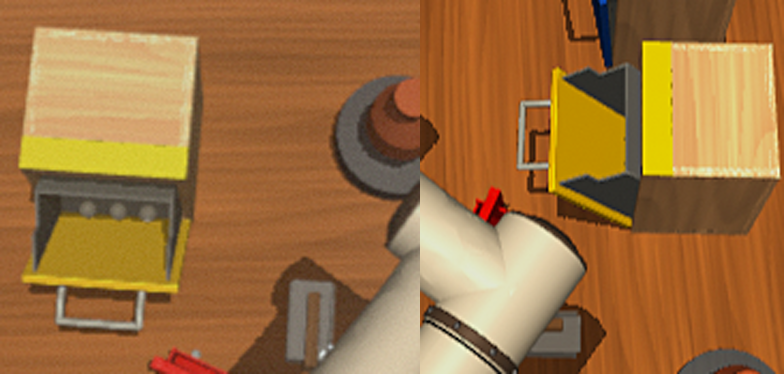

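Run:
```python
from h import *
for th in (.55,.6,.65,.7): print(th,[np.round(proj(c,bin2w((-57,y,195),th)),1).tolist() for c in('top','scene') for y in (50,-50)], np.round(bin2w((-57,0,195),th),3))
def tri(a,b):
    (o1,d1),(o2,d2)=ray('top',*a),ray('scene',*b)
    A=np.stack([d1,-d2],1); q=np.linalg.lstsq(A,o2-o1,rcond=None)[0]
    p,r=o1+q[0]*d1,o2+q[1]*d2; return np.round((p+r)/2,4),np.round(np.linalg.norm(p-r),4)
f=lambda x,y:(x/2.333+220,y/2.338+90); g=lambda x,y:((x-420)/2.141+250,y/2.137+90)
print(f(60,323),f(141,328),g(521,103),g(521,166))
print(tri(f(60,323),g(521,103)),tri(f(141,328),g(521,166)))
# scoop: corners near-vertical?
im=capture('wrist'); save(im,'w18'); print(proj('wrist',[.475,-.272,.05]))
```

```text
0.55 [[245.1, 220.3], [279.8, 222.5], [302.0, 136.0], [301.0, 165.6]] [ 0.487 -0.005  0.156]
0.6 [[245.3, 223.0], [279.8, 225.2], [300.0, 137.1], [299.0, 166.6]] [ 0.48  -0.005  0.149]
0.65 [[245.6, 225.5], [279.9, 227.7], [298.1, 138.3], [297.1, 167.6]] [ 0.474 -0.004  0.141]
0.7 [[245.8, 227.9], [280.0, 230.1], [296.4, 139.5], [295.3, 168.7]] [ 0.468 -0.004  0.132]
(245.71795970852978, 228.15226689478186) (280.437205315045, 230.29084687767323) (297.1742176553013, 138.1984089845578) (297.1742176553013, 167.67898923724846)
(array([0.4729, 0.0463, 0.1378]), np.float64(0.0047)) (array([ 0.4669, -0.0537,  0.1347]), np.float64(0.0076))
[496.89928865 241.32520137]
```

View pics/w18.png

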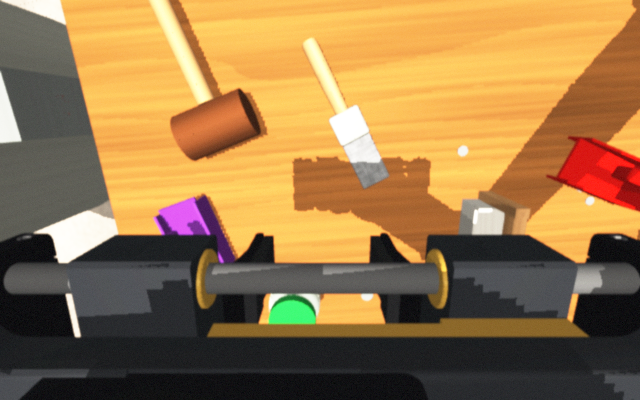

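```bash
python3 -m inch '[{"fingers":5,"delta_pos":[-2,4,0],"spin":0},{"fingers":5,"delta_pos":[-4,8,0],"spin":0},{"fingers":5,"delta_pos":[-5,12,0],"spin":0},{"fingers":5,"delta_pos":[-5,13,0],"spin":0},{"fingers":5,"delta_pos":[-5,13,0],"spin":0},{"fingers":5,"delta_pos":[-5,13,0],"spin":0}]'
python3 - <<'E'
from h import *
import cv2, json
st()
c={k:np.array(v).tolist() for k,v in get_calibration('wrist').items() if k in 'KT'}; json.dump(c,open('c19.json','w'))
save(capture('wrist'),'w19'); save(capture('top'),'t19'); save(capture('scene'),'s19')
t=cv2.imread('pics/w19.png'); s=cv2.imread('pics/t19.png'); q=cv2.imread('pics/s19.png')
print('wrist guess',proj('wrist',[.475,-.272,.05]),proj('top',[.475,-.272,.05]),proj('scene',[.475,-.272,.05]))
u,v=map(int,proj('wrist',[.475,-.272,.05]));
R=lambda a,x,y,k:cv2.resize(a[max(y,0):y+400//k,max(x,0):x+400//k],None,fx=k,fy=k,interpolation=cv2.INTER_CUBIC)
A=R(t,u-66,v-66,3); B=R(s,315,195,5); print('offs',u-66,v-66,A.shape,B.shape); h=min(A.shape[0],B.shape[0])
cv2.imwrite('pics/z19.png',np.hstack([A[:h],B[:h]]))
E
```

```text
time_s: 22.8
tcp_pos: [0.427, -0.3692, 0.2959]
ee_rot: [[-0.997, 0.079, 0.001], [0.079, 0.997, -0.001], [-0.001, -0.001, -1.0]]
wrist_force: [0.1, 0.3, -0.0]
gripper_width: 0.578
t 22.8 p [ 0.427  -0.3692  0.2959] yawY 85.47 zax [ 0.001 -0.001 -1.   ] F [ 0.13  0.26 -0.01] M [ 0.01 -0.17  0.04] g 0.578 j [-24.4  13.6  -1.1   0.  -75.2 -70.1]
wrist guess [401.28842044 204.6910191 ] [352.98617497 229.05832318] [303.40938135 243.89898262]
offs 335 138 (399, 399, 3) (400, 400, 3)
```

View pics/z19.png

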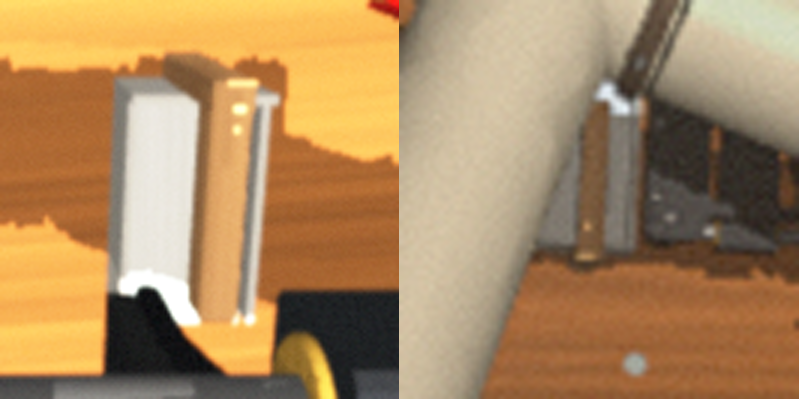

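Run:
```python
from h import *
for n,a,b in [('rear',(414,165.7),(352.6,245.5)),('front',(408,244),(354,216))]:
    (o1,d1),(o2,d2)=ray('wrist',*a),ray('top',*b)
    A=np.stack([d1,-d2],1); q=np.linalg.lstsq(A,o2-o1,rcond=None)[0]; p,r=o1+q[0]*d1,o2+q[1]*d2
    print(n,np.round((p+r)/2,4),np.linalg.norm(p-r).round(4), np.round(atz('wrist',*a,.094),4))
```

```text
rear [ 0.4199 -0.2666  0.0915] 0.0008 [ 0.4191 -0.2672  0.094 ]
front [ 0.5098 -0.2741  0.0932] 0.0024 [ 0.5104 -0.275   0.094 ]
```

```bash
python3 -c "
from h import *
print(finish_job())"
```

```text
the job is handed in; nothing more can be done
None
```

I pulled the yellow bin open to its stop and tipped all three balls into it. The empty scoop is back upright on the table, and the job was handed in at about 23 s; no verdict was reported.

The moves can't tilt the tool, so I pressed the scoop's underside on the bin's front edge and let it pivot in the grip. To level it again I dragged its nose along the table.

**Last checks:**
- **Balls:** the top picture showed three balls side by side in the pocket. The detector found the same three spots, but only at low confidence (0.38 to 0.53).
- **Yellow bin:** the pull bar's pixels put it between 0.65 and 0.70 rad open. The top and scene views of the bar disagreed by 5 to 8 mm.
- **Scoop:** the handle's ends measured 91.5 and 93.2 mm above the table, against 94 mm expected, so it stands level.
- **Blue bin:** I never went near it, and it looked unchanged in the pictures where it showed.
- **Robot:** nothing touched the gripper, which was about 0.30 m above the table with about zero wrist force.

**Forces:** during tipping and setting down, the wrist force reached at most 26 N in the readings taken after each move.

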